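# Seat the printer's build plate crisscross

### The arm

A 6-joint arm with a two-finger parallel gripper is mounted at the origin on the work surface. World frame = base frame: x ahead of the robot, y to its left, z up, the work surface at z = 0. Lengths are in m, angles in rad, forces in N, time in s.
With the tool pointing down it reaches from about 0.375 to 0.9 m from the base axis. Payload 3.1 kg.
Tool frame: the origin (TCP) lies at the very end of the fingers, on their centre line; the grasp point (between the pads) lies 19 mm behind it; z points along the fingers, y is the line along which they close (so a half turn about z gives the same grasp; the last joint's range is limited). The gripper opens to 87 mm and grips with 3 to 60 N. Pads are 19 mm wide; open, the fingers measure 117 mm over their backs; the gripper's body (75 mm by 190 mm) begins 51 mm behind the grasp point.
Start: joints at [-1.425, 0.527, 1.433, -0, 1.181, -0.178], TCP at [0.199, -0.592, 0.223] pointing down, gripper open.
Joint ranges: [-3.08, 3.08], [-0.75, 2.2], [0.22, 2.44], [-1.43, 4.57], [0, 2.65], [-2.85, 2.85]. Speed limits (rad/s): [2.79, 2.79, 3.14, 3.14, 3.14, 3.14].

### API

Orientations are given as a 3x3 rotation matrix whose columns are the frame's x, y, z axes.
In Python, from workcell import get_state, optics, order gives the robot as it stands.
- The arm moves only by the tool apply_moves, never from a script. Its argument "series" is a list that holds one entry, the list of rows, each a list of 7 numbers: the shift along the tool's x, y, z in units of 40 mm (1.0 is 40 mm), then the turn, a rotation vector about the tool's x, y, z in units of 5 degrees (1.0 is 5 degrees), then the opening, from 0 (shut) to 1 (fully open). A call has 1 to 8 rows; each row is the pose to reach, as a shift and turn from the pose commanded when the call began, along the tool's axes at that moment; what a row does not reach only later rows make up. A row lasts 1/8 s, in which the tool goes at most 62.5 mm and 10.7 degrees, less where a joint would pass 70% of its speed; a pose out of reach is approached as far as the arm can. A call with a gripper value outside its range is refused whole. The fingers move at their own pace and stop on an object; the grip force is fixed at half the most. Time passes only in rows, so rows that repeat a pose let the fingers close. It gives the time, the measured TCP pose, the force, the opening and the grip force at its end, in the units of the state.
- get_state(): the state, without advancing time (a new reading comes with each control period).
- optics.capture(name): name is "scene" or "top" or "wrist"; returns a dict with "image" (420x560x3 uint8, blue, green, red), "vertical_fov" (degrees; the focal length in pixels is half the picture's height over the tangent of half this angle, whatever the lens; pixels are square), "cx", "cy" (the principal point, pixels), "R" (3x3) and "t" (3): a world point X has camera coordinates R X + t; the wrist camera has in their place "mount" (4x4, takes a point from camera to tool coordinates, whose origin is the TCP and whose axes are the flange's). Camera axes: x right, y down, z forward; pixel columns grow to the right and rows downward; lengths in m; the calibration is good to about 2 mm. A picture is of the moment at which its call begins: read the wrist's pose just before it. There is no depth.
- order.finish_job(): hands the job in; it is judged then, once.
The state is a dict: "t": time; "joint_positions": joint angles; "joint_vel": joint speeds; "effort": joint torques, N m; "tcp_pos": TCP position; "orientation": TCP orientation; "force": force on the tool from outside, world axes, zero at the start; "moment": the same for the moment, N m; "grip_width": finger opening in m; "gripper_force": force on a finger pad.
Only numpy, scipy, OpenCV 4.12 (cv2) and the standard library are available. Lean on these libraries where they do the work, as an engineer would, in place of code of your own. Each camera call takes 0.05 s, during which the arm holds its last target. There are 200 camera calls.

### The job

Clamp the 3D printer's build plate down flat by tightening its four corner screws clockwise in two crisscross rounds. In the first round turn each screw only about halfway, its red end to the green mark, doing two diagonally opposite screws before the other two; in the second round turn each one fully home, red end at the yellow mark, again one diagonal pair before the other. Never tip the plate by drawing one corner far ahead of the rest, and leave the tape, tray and pliers lying beside it alone.

Things in the scene. Friction and masses are not known exactly. Their poses are not given: they have to be found in the camera images.
- carriage: The printer's bed carriage: fixed plywood frame 200 x 200 mm, top at 36 mm height, that stays put on the desk. Origin: centre of its underside, on the desk. x and y along its sides, z up. It stands at a different place and yaw each time.
- plate: Square aluminium build plate 180 x 180 x 5 mm, taped blue, on four sprung clamp screws (+-65, +-65) mm from its centre in its x, y. Origin: centre of its underside: 46.4 mm above the desk with all screws loose, 41.5 mm with all home, flat on four rubber seats. A screw pulls its own corner down 2.6 mm per rad, the next ones 0.9, and lifts the opposite one 0.9, so uneven turning tips the plate.
- screw_a_grip (a point): Clamp screw a at (+65, +65) mm on the plate, diagonal to c. Upright black bar 44 long x 12 wide x 28 mm tall, one end red, on a steel disc 30 mm across, 6 mm thick, lying on the plate. Point: on the turning axis, about 22 (+-1.5) mm above the plate's top, 12 below the bar's top; x along the bar to its red end, y across its width, z up. Sinks with its corner; stiff (0.08 N m), stays where left.
- screw_a (a joint): Turn of screw a, rad: 0 loose, grows as it is tightened (clockwise from above); starts at 0 to 0.2. 0.7 is halfway: red end at the green mark on the plate; 1.4 is home against a hard stop: red end at the yellow mark, pointing along the plate's +x. Marks are painted 27 mm from the axis.
- screw_b_grip (a point): Clamp screw b at (-65, +65) mm on the plate, diagonal to d. Upright black bar 44 long x 12 wide x 28 mm tall, one end red, on a steel disc 30 mm across, 6 mm thick, lying on the plate. Point: on the turning axis, about 22 (+-1.5) mm above the plate's top, 12 below the bar's top; x along the bar to its red end, y across its width, z up. Sinks with its corner; stiff (0.08 N m), stays where left.
- screw_b (a joint): Turn of screw b, rad: 0 loose, grows as it is tightened (clockwise from above); starts at 0 to 0.2. 0.7 is halfway: red end at the green mark on the plate; 1.4 is home against a hard stop: red end at the yellow mark, pointing along the plate's +x. Marks are painted 27 mm from the axis.
- screw_c_grip (a point): Clamp screw c at (-65, -65) mm on the plate, diagonal to a. Upright black bar 44 long x 12 wide x 28 mm tall, one end red, on a steel disc 30 mm across, 6 mm thick, lying on the plate. Point: on the turning axis, about 22 (+-1.5) mm above the plate's top, 12 below the bar's top; x along the bar to its red end, y across its width, z up. Sinks with its corner; stiff (0.08 N m), stays where left.
- screw_c (a joint): Turn of screw c, rad: 0 loose, grows as it is tightened (clockwise from above); starts at 0 to 0.2. 0.7 is halfway: red end at the green mark on the plate; 1.4 is home against a hard stop: red end at the yellow mark, pointing along the plate's +x. Marks are painted 27 mm from the axis.
- screw_d_grip (a point): Clamp screw d at (+65, -65) mm on the plate, diagonal to b. Upright black bar 44 long x 12 wide x 28 mm tall, one end red, on a steel disc 30 mm across, 6 mm thick, lying on the plate. Point: on the turning axis, about 22 (+-1.5) mm above the plate's top, 12 below the bar's top; x along the bar to its red end, y across its width, z up. Sinks with its corner; stiff (0.08 N m), stays where left.
- screw_d (a joint): Turn of screw d, rad: 0 loose, grows as it is tightened (clockwise from above); starts at 0 to 0.2. 0.7 is halfway: red end at the green mark on the plate; 1.4 is home against a hard stop: red end at the yellow mark, pointing along the plate's +x. Marks are painted 27 mm from the axis.
- tape_roll: Bystander: roll of blue tape lying flat, 84 mm across, 24 mm tall. Origin: centre of its underside.
- printed_tray: Bystander: open blue printed tray 60 x 50 x 30 mm. Origin: centre of its underside.
- pliers: Bystander: yellow-handled pliers lying flat, about 140 mm long, 12 mm thick. Origin: underside at the pivot.

How it is judged:
On the way, in this order (a step that is already met when the one before it is completed fails the run):
1. first round: two diagonally opposite screws turned about halfway (0.45 to 1.05 rad) while the other two are still loose (below 0.35 rad) (((value of joint screw_a between 0.45 and 1.05 rad and value of joint screw_c between 0.45 and 1.05 rad and value of joint each of screw_b, screw_d below 0.35 rad) or (value of joint screw_b between 0.45 and 1.05 rad and value of joint screw_d between 0.45 and 1.05 rad and value of joint each of screw_a, screw_c below 0.35 rad))), for 0.1 s.
2. first round complete: all four screws about halfway (0.45 to 1.05 rad), none driven home (value of joint screw_a between 0.45 and 1.05 rad and value of joint screw_b between 0.45 and 1.05 rad and value of joint screw_c between 0.45 and 1.05 rad and value of joint screw_d between 0.45 and 1.05 rad), for 0.1 s.
3. second round: two diagonally opposite screws home (above 1.28 rad) while the other two are still short of it (below 1.15 rad) (((value of joint each of screw_a, screw_c above 1.28 rad and value of joint each of screw_b, screw_d below 1.15 rad) or (value of joint each of screw_b, screw_d above 1.28 rad and value of joint each of screw_a, screw_c below 1.15 rad))), for 0.1 s.
At the end, for the whole second after the job is handed in: All four screws are home (each above 1.28 of 1.4 rad), and the plate is at rest, level within 0.005 rad and seated with its underside less than 42.5 mm above the carriage's foot (41.5 mm is fully seated) (value of joint each of screw_a, screw_b, screw_c, screw_d above 1.28 rad and angle between plate's own z axis and vertical below 0.005 rad and z of plate in the frame of carriage below 0.0425 m and linear speed of plate below 0.01 m/s); the robot touches nothing.
It fails at once if the plate is tipped by more than 0.021 rad (1.2 degrees) (angle between plate's own z axis and vertical above 0.021 rad).
It fails at once if the roll of tape is moved by more than 25 mm (distance of tape_roll from where it was at the start of the episode above 0.025 m).
It fails at once if the printed tray is moved by more than 25 mm (distance of printed_tray from where it was at the start of the episode above 0.025 m).
It fails at once if the pliers are moved by more than 25 mm (distance of pliers from where it was at the start of the episode above 0.025 m).
It also fails if it takes over 70 s, if anything falls off the work surface, if the arm or the gripper's body presses on something with over 40 N, if the wrist force passes 120 N, or if a joint passes its speed limit or range.

## Working session

There is one attempt and no reset: what is moved stays moved. The work goes in short steps, Python scripts to look and compute and a tool call to move; the robot and the scene stay as the last step left them, time stands still between calls to the robot, and variables do not carry over. Pictures are saved under pics/ and viewed, at most 10 in all, crops included, and the job is handed in when it is done.

Besides the shell and the picture viewer there is one more tool, called after "Call:" by a JSON object that holds its "fn" and its "kwargs". apply_moves: Moves the arm, as the interface text tells. Its arguments: {"type":"object","properties":{"series":{"type":"array"}},"required":["series"]}

```bash
ls; mkdir -p pics
python3 - <<'E'
from workcell import get_state, optics, order
import cv2,numpy as np
s=get_state(); print(s['t'],s['tcp_pos'],s['orientation'],s['grip_width'])
for n in ['scene','top','wrist']:
    c=optics.capture(n); cv2.imwrite(f'pics/{n}0.png',c['image'])
    print(n,{k:np.round(v,4).tolist() for k,v in c.items() if k!='image'})
a=cv2.imread('pics/scene0.png');b=cv2.imread('pics/top0.png')
cv2.imwrite('pics/both.png',cv2.resize(np.vstack([a,b]),(400,600)))
E
```

```text
pics
0.0 [ 0.19937668 -0.59157561  0.22157207] [[ 9.47707815e-01  3.19139150e-01 -3.17790165e-04]
 [ 3.19139078e-01 -9.47705465e-01  2.14473380e-03]
 [ 3.83297043e-04 -2.13400024e-03 -9.99997650e-01]] 0.08714300705258242
scene {'vertical_fov': 46.9623, 'cx': 281.9251, 'cy': 206.1207, 'R': [[0.5003, 0.8658, -0.009], [0.6304, -0.3713, -0.6817], [-0.5936, 0.3354, -0.7316]], 't': [-0.3028, -0.3129, 1.4548]}
top {'vertical_fov': 52.4657, 'cx': 272.7325, 'cy': 217.5648, 'R': [[-0.001, -0.9999, 0.0113], [-0.9867, -0.0008, -0.1627], [0.1627, -0.0113, -0.9866]], 't': [0.0123, 0.5676, 0.8428]}
wrist {'vertical_fov': 59.1059, 'cx': 280.7843, 'cy': 202.3528, 'mount': [[0.0013, -0.9628, -0.2702, 0.0732], [1.0, 0.0013, 0.0001, -0.0009], [0.0003, -0.2702, 0.9628, -0.1635], [0.0, 0.0, 0.0, 1.0]]}
```

View pics/top0.png

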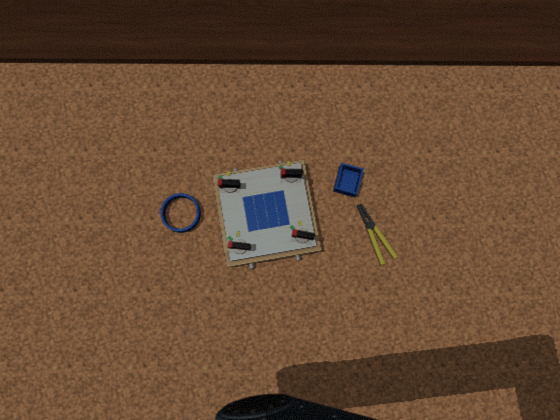

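View pics/scene0.png

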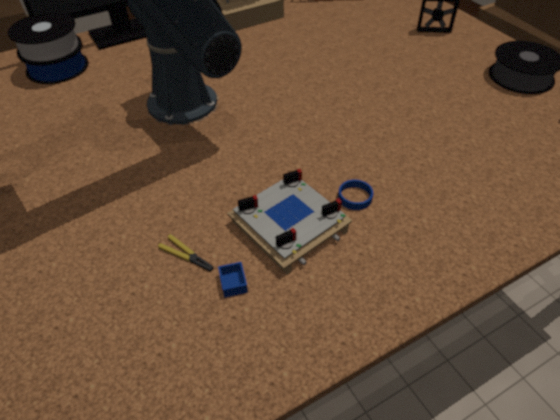

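The top view shows the plate near (267,213). The screws are a (229,183), b (239,245), c (302,235) and d (292,173), with their red ends pointing left. The tape is at (181,213), the tray at (348,180) and the pliers at (375,235). The scene view shows the same layout, with the plate near (290,215). I'll take a coarse position from these, then go above it with the wrist camera.

```bash
cat > h.py <<'E'
import numpy as np, cv2
from scipy.spatial.transform import Rotation as Ro
from workcell import get_state, optics
def cam(n):
    s=get_state(); c=optics.capture(n); im=c['image']
    f=im.shape[0]/2/np.tan(np.radians(c['vertical_fov'])/2)
    if n=='wrist':
        T=np.eye(4);T[:3,:3]=s['orientation'];T[:3,3]=s['tcp_pos'];T=T@np.array(c['mount'])
        Rw,o=T[:3,:3],T[:3,3]
    else:
        Rw=np.array(c['R']).T;o=-Rw@np.array(c['t'])
    return dict(im=im,f=f,c=(c['cx'],c['cy']),R=Rw,o=o)
def ray(k,p): return k['R']@np.array([(p[0]-k['c'][0])/k['f'],(p[1]-k['c'][1])/k['f'],1])
def cast(k,p,z): d=ray(k,p); return k['o']+d*(z-k['o'][2])/d[2]
def proj(k,X): q=k['R'].T@(np.array(X)-k['o']); return np.array(k['c'])+k['f']*q[:2]/q[2]
def tri(ks,ps):
    A=np.zeros((3,3));b=np.zeros(3)
    for k,p in zip(ks,ps):
        d=ray(k,p);d/=np.linalg.norm(d);M=np.eye(3)-np.outer(d,d);A+=M;b+=M@k['o']
    return np.linalg.solve(A,b)
def blobs(m,lo,hi=1e9):
    n,l,st,ce=cv2.connectedComponentsWithStats(m.astype(np.uint8))
    return [(ce[i],st[i,4],l==i) for i in range(1,n) if lo<=st[i,4]<=hi]
def hsv(k): return cv2.split(cv2.cvtColor(k['im'],cv2.COLOR_BGR2HSV))
def red(k): h,s,v=hsv(k); return ((h<8)|(h>172))&(s>150)&(v>70)
def blue(k): h,s,v=hsv(k); return (h>105)&(h<130)&(s>120)&(v>50)
def down(yaw):
    c,s=np.cos(yaw),np.sin(yaw); return np.array([[c,s,0],[s,-c,0],[0,0,-1.]])
def row(pos,yaw):
    s=get_state();R=np.array(s['orientation'])
    return np.round(np.r_[R.T@(np.array(pos)-s['tcp_pos'])/.04, np.degrees(Ro.from_matrix(R.T@down(yaw)).as_rotvec())/5],2).tolist()
E
python3 - <<'E'
from h import *
ks=[cam('top'),cam('scene')]
P=[]
for k in ks:
    bl=max(blobs(blue(k)&True,200),key=lambda b:b[1]) ; print([(b[0].round(1),b[1]) for b in blobs(blue(k),200)])
    r=blobs(red(k),4); print([(b[0].round(1),b[1]) for b in r]); 
kt=ks[0]
print(cast(kt,(266,211),.0515), row(np.r_[cast(kt,(266,211),.0515)[:2],.25],np.pi/2))
E
```

```text
[(array([348.3, 179.4]), np.int32(575)), (array([265.8, 210.5]), np.int32(1382)), (array([180. , 212.3]), np.int32(284))]
[(array([282.7, 171.1]), np.int32(18)), (array([219.6, 181.6]), np.int32(23)), (array([294.5, 232.1]), np.int32(23)), (array([229.7, 244. ]), np.int32(23))]
[(array([288.7, 211.7]), np.int32(849)), (array([232.1, 278. ]), np.int32(470))]
[(array([298.9, 170.3]), np.int32(14)), (array([254.4, 196.9]), np.int32(14)), (array([338.1, 200.1]), np.int32(18)), (array([292.8, 230.5]), np.int32(11))]
[0.58062182 0.02630858 0.0515    ] [13.96, -11.61, -0.68, -0.01, -0.01, -14.28]
```

Call:
{"fn": "apply_moves", "kwargs": {"series": [[[13.96,-11.61,-0.7,0,0,-14.28,0.5],[13.96,-11.61,-0.7,0,0,-14.28,0.5],[13.96,-11.61,-0.7,0,0,-14.28,0.5],[13.96,-11.61,-0.7,0,0,-14.28,0.5],[13.96,-11.61,-0.7,0,0,-14.28,0.5],[13.96,-11.61,-0.7,0,0,-14.28,0.5],[13.96,-11.61,-0.7,0,0,-14.28,0.5],[13.96,-11.61,-0.7,0,0,-14.28,0.5]]]}}

```text
t: 1.25
tcp_pos: [0.4625, -0.1652, 0.2421]
orientation: [[-0.001, 1.0, 0.001], [1.0, 0.001, -0.001], [-0.001, 0.001, -1.0]]
force: [0.5, -0.6, -0.1]
grip_width: 0.0436
gripper_force: 0.0
```

```bash
python3 -c "
from h import *
print(get_state()['t'],get_state()['tcp_pos'],row((.58,.026,.25),np.pi/2))"
```

```text
1.25 [ 0.46252628 -0.16521702  0.24211164] [4.78, 2.94, -0.2, 0.01, 0.01, 0.01]
```

Call:
{"fn": "apply_moves", "kwargs": {"series": [[[4.8,2.95,-0.2,0,0,0,0.5],[4.8,2.95,-0.2,0,0,0,0.5],[4.8,2.95,-0.2,0,0,0,0.5],[4.8,2.95,-0.2,0,0,0,0.5],[4.8,2.95,-0.2,0,0,0,0.5],[4.8,2.95,-0.2,0,0,0,0.5]]]}}

```text
t: 2.0
tcp_pos: [0.5789, 0.0248, 0.2495]
orientation: [[-0.001, 1.0, -0.001], [1.0, 0.001, -0.0], [-0.0, -0.001, -1.0]]
force: [-0.4, 1.0, -0.2]
grip_width: 0.0434
gripper_force: 0.0
```

Run:
```python
from h import *
k=cam('wrist'); cv2.imwrite('pics/w1.png',k['im']); np.save('w1.npy',k,allow_pickle=True)
print(get_state()['t'],get_state()['tcp_pos'])
print([(b[0].round(1),b[1]) for b in blobs(blue(k),200)],[(b[0].round(1),b[1]) for b in blobs(red(k),10)])
```

```text
2.05 [0.57881286 0.02430846 0.249556  ]
[(array([289.7,  13.2]), np.int32(645)), (array([288.2, 171.8]), np.int32(6101)), (array([329.8, 323.7]), np.int32(385))] [(array([351.4,  71.3]), np.int32(175)), (array([205.7,  99.5]), np.int32(176)), (array([367. , 214.1]), np.int32(250)), (array([237.8, 235.7]), np.int32(203))]
```

View pics/w1.png

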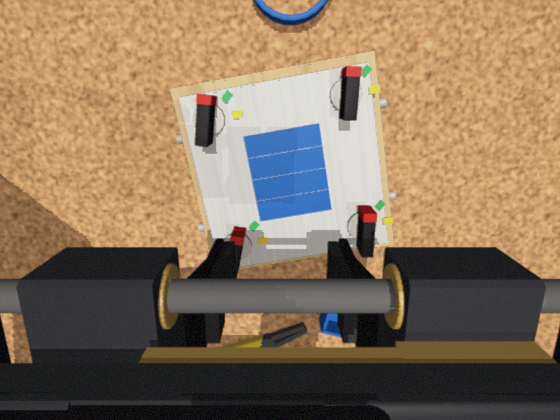

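The wrist view has a at (351,93), b at (206,120), d at (367,232) and c at (238,240), half hidden by a finger. Green and yellow marks sit beside each screw. I'll shift 50 mm in -y for a second view with c clear.

Call:
{"fn": "apply_moves", "kwargs": {"series": [[[-1.25,0,0,0,0,0,0.4],[-1.25,0,0,0,0,0,0.4],[-1.25,0,0,0,0,0,0.4]]]}}

```text
t: 2.42
tcp_pos: [0.5789, -0.026, 0.2498]
orientation: [[0.003, 1.0, -0.001], [1.0, -0.003, 0.001], [0.001, -0.001, -1.0]]
force: [-0.2, 1.3, -0.5]
grip_width: 0.0351
gripper_force: 0.0
```

```bash
cat >> h.py <<'E'
def marks(k):
    h,s,v=hsv(k); 
    g=(h>40)&(h<90)&(s>90)&(v>60); y=(h>22)&(h<35)&(s>140)&(v>140)
    cl=lambda m,lo,hi:[b[0] for b in blobs(m,lo,hi)]
    return cl(g,12,300),cl(y,12,300),cl(red(k),20,600)
E
python3 - <<'E'
from h import *
k=cam('wrist'); cv2.imwrite('pics/w2.png',k['im']); np.save('w2.npy',k,allow_pickle=True)
print(get_state()['t'],get_state()['tcp_pos'])
for n in ['w1','w2']:
    q=np.load(n+'.npy',allow_pickle=True).item()
    print(n,[[p.round(1).tolist() for p in z] for z in marks(q)], [b[0].round(1) for b in blobs(blue(q),3000)])
E
```

```text
2.475 [ 0.57895591 -0.02530231  0.24983427]
w1 [[[365.7, 70.5], [226.4, 96.4], [379.9, 204.8], [253.4, 225.9]], [[374.6, 89.0], [237.1, 113.9], [387.9, 219.9], [262.4, 240.4], [252.3, 344.2]], [[351.4, 71.3], [205.7, 99.5], [367.0, 214.1], [237.8, 235.7]]] [array([288.2, 171.8])]
w2 [[[367.9, 9.9], [223.9, 38.1], [383.5, 154.6], [252.3, 177.6]], [[377.8, 29.4], [234.7, 57.1], [391.6, 170.8], [261.8, 193.2], [241.4, 314.5], [248.3, 324.2]], [[354.1, 4.6], [201.8, 35.7], [370.3, 160.9], [235.6, 185.8]]] [array([292.3, 143.5])]
```

View pics/w2.png

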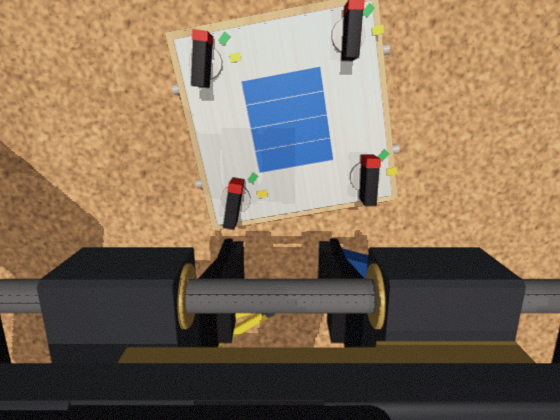

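In the second view all four screws are clear of the fingers: a (352,30), b (202,60), d (370,180), c (235,203).

Run:
```python
from h import *
ks=[np.load(n+'.npy',allow_pickle=True).item() for n in ['w1','w2']]
M=[marks(k) for k in ks]
T=lambda c,i: tri(ks,[m[c][i] for m in M])
S={'a':(65,65),'b':(-65,65),'d':(65,-65),'c':(-65,-65)}
G=[T(0,i) for i in range(4)];Y=[T(1,i) for i in range(4)];Rd=[T(2,i) for i in range(4)]
print('G',np.round(G,4),'\nY',np.round(Y,4),'\nR',np.round(Rd,4))
mod=[];w=[]
for i,n in enumerate(S):
    p=np.array(S[n])/1e3
    mod+=[p+.027*np.array([1,0]),p+.027*np.array([np.cos(.7),np.sin(.7)])];w+=[Y[i][:2],G[i][:2]]
mod=np.array(mod);w=np.array(w)
R,rs=Ro.align_vectors(np.c_[w-w.mean(0),np.zeros(8)],np.c_[mod-mod.mean(0),np.zeros(8)])
yaw=R.as_euler('zyx')[0];R2=R.as_matrix()[:2,:2];t=w.mean(0)-R2@mod.mean(0)
z=np.mean([p[2] for p in G+Y]);print('plate',t,yaw,'res',((w-t-mod@R2.T)*1e3).round(1).tolist(),'ztop',z)
for i,n in enumerate(S):
    ax=t+R2@np.array(S[n])/1e3
    v=Rd[i][:2]-ax; an=np.arctan2(v[1],v[0]); print(n,ax.round(4),'bar world',round(an,3),'theta',round(1.4-(an-yaw),3),'r',np.hypot(*v).round(4), 'redz',Rd[i][2].round(4))
np.savez('plate.npz',t=t,yaw=yaw,R2=R2,z=z)
```

```text
G [[ 0.6555  0.1244  0.0509]
 [ 0.5267  0.1012  0.0528]
 [ 0.6781 -0.0041  0.0524]
 [ 0.5496 -0.0267  0.0534]] 
Y [[ 0.6646  0.1079  0.0535]
 [ 0.536   0.0852  0.0522]
 [ 0.6874 -0.0202  0.0521]
 [ 0.5587 -0.0428  0.0529]] 
R [[ 0.6371  0.1215  0.0828]
 [ 0.5132  0.0984  0.0839]
 [ 0.6599 -0.0065  0.0762]
 [ 0.5351 -0.031   0.0703]]
plate [0.58513386 0.02787613] 0.17539277442982373 res [[0.2, 0.0], [0.4, 0.4], [-0.4, -0.1], [-0.3, -0.1], [0.3, -0.2], [0.3, -0.1], [-0.3, -0.1], [-0.2, 0.1]] ztop 0.0525099382885328
a [0.6378 0.1032] bar world 1.611 theta -0.036 r 0.0183 redz 0.0828
b [0.5098 0.0805] bar world 1.382 theta 0.194 r 0.0182 redz 0.0839
d [ 0.6605 -0.0248] bar world 1.603 theta -0.028 r 0.0183 redz 0.0762
c [ 0.5325 -0.0475] bar world 1.409 theta 0.166 r 0.0166 redz 0.0703
```

```bash
cat > go.py <<'E'
import sys
from h import *
P=np.load('plate.npz');S={'a':(65,65),'b':(-65,65),'d':(65,-65),'c':(-65,-65)}
n,th,z=sys.argv[1],float(sys.argv[2]),float(sys.argv[3])
ax=P['t']+P['R2']@np.array(S[n])/1e3
s=get_state();R=np.array(s['orientation']); tool=np.arctan2(R[1,0],R[0,0])
print(round(s['t'],2),s['tcp_pos'].round(4),'tool-theta',round(1.4-(tool-float(P['yaw'])),3),s['grip_width'].round(4),np.round(s['force'],1),row(np.r_[ax,z],float(P['yaw'])+1.4-th))
E
python3 go.py a -0.03 .11
```

```text
Traceback (most recent call last):
  File "go.py", line 7, in <module>
    print(round(s['t'],2),s['tcp_pos'].round(4),'tool-theta',round(1.4-(tool-float(P['yaw'])),3),s['grip_width'].round(4),np.round(s['force'],1),row(np.r_[ax,z],float(P['yaw'])+1.4-th))
                                                                                                 ^^^^^^^^^^^^^^^^^^^^^
AttributeError: 'float' object has no attribute 'round'
```

```bash
sed -i "s/s\['grip_width'\].round(4)/round(s['grip_width'],4)/" go.py; python3 go.py a 0.0 .11
```

```text
2.48 [ 0.579  -0.0253  0.2498] tool-theta 0.006 0.0349 [ 0.   0.6 -0.8] [3.21, 1.47, 3.5, -0.01, -0.01, -0.07]
```

Call:
{"fn": "apply_moves", "kwargs": {"series": [[[3.21,1.47,2.0,0,0,0,0.4],[3.21,1.47,3.0,0,0,0,0.4],[3.21,1.47,3.5,0,0,0,0.4],[3.21,1.47,3.5,0,0,0,0.4],[3.21,1.47,3.5,0,0,0,0.4],[3.21,1.47,3.5,0,0,0,0.4],[3.21,1.47,3.5,0,0,0,0.4]]]}}

```text
t: 3.35
tcp_pos: [0.6394, 0.1024, 0.1121]
orientation: [[0.001, 1.0, 0.004], [1.0, -0.001, -0.0], [-0.0, 0.004, -1.0]]
force: [0.0, 0.3, 0.4]
grip_width: 0.0345
gripper_force: 0.0
```

```bash
python3 go.py a 0.0 .062
python3 - <<'E'
from h import *
k=cam('wrist'); cv2.imwrite('pics/w3.png',k['im'])
E
```

```text
3.35 [0.6394 0.1024 0.1121] tool-theta 0.006 0.0345 [0.  0.3 0.4] [0.02, -0.04, 1.25, 0.04, 0.0, -0.07]
```

View pics/w3.png

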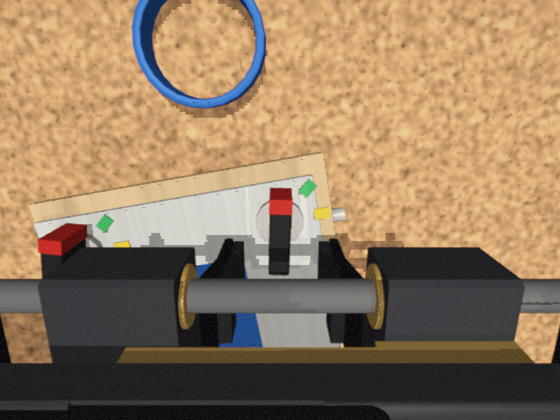

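The fingers straddle bar a, at (280,232), with the bar centred and aligned. I'll descend and close.

Call:
{"fn": "apply_moves", "kwargs": {"series": [[[0.02,-0.04,0.7,0.04,0,0,0.4],[0.02,-0.04,1.25,0.04,0,0,0.4],[0.02,-0.04,1.25,0.04,0,0,0.4],[0.02,-0.04,1.25,0.04,0,0,0],[0.02,-0.04,1.25,0.04,0,0,0],[0.02,-0.04,1.25,0.04,0,0,0],[0.02,-0.04,1.25,0.04,0,0,0]]]}}

```text
t: 4.28
tcp_pos: [0.6386, 0.1043, 0.061]
orientation: [[0.0, 1.0, 0.001], [1.0, -0.0, 0.0], [0.0, 0.001, -1.0]]
force: [2.5, -0.4, 2.3]
grip_width: 0.0117
gripper_force: 30.0
```

```bash
python3 go.py a 0.7 .061
```

```text
4.28 [0.6386 0.1043 0.061 ] tool-theta 0.005 0.0117 [ 2.5 -0.4  2.3] [-0.03, -0.02, -0.0, 0.01, -0.0, 7.97]
```

Call:
{"fn": "apply_moves", "kwargs": {"series": [[[0,-0.02,0,0,0,1.5,0],[0,-0.02,0,0,0,3,0],[0,-0.02,0.02,0,0,4.5,0],[0,-0.02,0.02,0,0,6,0],[0,-0.02,0.03,0,0,7.2,0],[0,-0.02,0.03,0,0,8,0],[0,-0.02,0.03,0,0,8,0],[0,-0.02,0.03,0,0,8,0]]]}}

```text
t: 5.28
tcp_pos: [0.6397, 0.104, 0.0592]
orientation: [[0.643, 0.766, 0.005], [0.766, -0.643, -0.0], [0.003, 0.004, -1.0]]
force: [6.3, 0.3, -2.9]
grip_width: 0.0119
gripper_force: 30.0
```

```bash
python3 go.py a 0.7 .061; python3 go.py c 0.17 .11
```

```text
5.28 [0.6397 0.104  0.0592] tool-theta 0.703 0.0119 [ 6.3  0.3 -2.9] [-0.05, -0.02, -0.05, 0.04, -0.03, -0.03]
5.28 [0.6397 0.104  0.0592] tool-theta 0.703 0.0119 [ 6.3  0.3 -2.9] [-4.62, 0.39, -1.28, 0.05, -0.02, -6.1]
```

Call:
{"fn": "apply_moves", "kwargs": {"series": [[[0,0,0,0,0,0,0.4],[0,0,0,0,0,0,0.4],[0,0,0,0,0,0,0.4],[0,0,-1.28,0,0,0,0.4],[0,0,-1.28,0,0,0,0.4],[-4.62,0.39,-1.28,0,0,-6.1,0.4],[-4.62,0.39,-1.28,0,0,-6.1,0.4],[-4.62,0.39,-1.28,0,0,-6.1,0.4]]]}}

```text
t: 6.28
tcp_pos: [0.5274, -0.0481, 0.1096]
orientation: [[0.158, 0.987, -0.005], [0.987, -0.158, 0.0], [-0.001, -0.005, -1.0]]
force: [-0.9, -0.9, 0.0]
grip_width: 0.0346
gripper_force: 0.0
```

```bash
python3 go.py c 0.17 .11
```

```text
6.28 [ 0.5274 -0.0481  0.1096] tool-theta 0.163 0.0346 [-0.9 -0.9  0. ] [0.04, 0.12, -0.01, -0.05, 0.01, 0.08]
```

Call:
{"fn": "apply_moves", "kwargs": {"series": [[[0,0,0,0,0,0,0.4],[0,0,0,0,0,0,0.4]]]}}

```text
t: 6.52
tcp_pos: [0.5293, -0.0473, 0.11]
orientation: [[0.167, 0.986, -0.004], [0.986, -0.167, 0.0], [-0.0, -0.004, -1.0]]
force: [0.9, -0.4, 0.1]
grip_width: 0.0346
gripper_force: 0.0
```

```bash
python3 go.py c 0.17 .062
python3 - <<'E'
from h import *
k=cam('wrist'); cv2.imwrite('pics/w4.png',k['im'])
E
```

```text
6.53 [ 0.5293 -0.0473  0.11  ] tool-theta 0.172 0.0346 [ 0.9 -0.4  0.1] [0.01, 0.08, 1.2, -0.04, 0.0, -0.03]
```

View pics/w4.png

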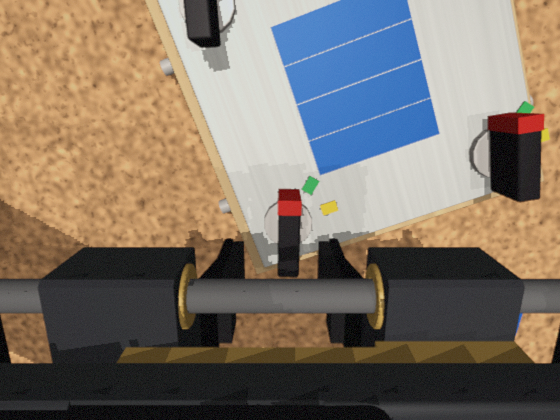

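Bar c is at (289,232), upright in the picture and about 3 mm right of centre, which agrees with the computed correction.

Call:
{"fn": "apply_moves", "kwargs": {"series": [[[0.01,0.08,0.7,-0.04,0,0,0.4],[0.01,0.08,1.2,-0.04,0,0,0.4],[0.01,0.08,1.2,-0.04,0,0,0.4],[0.01,0.08,1.2,-0.04,0,0,0],[0.01,0.08,1.2,-0.04,0,0,0],[0.01,0.08,1.2,-0.04,0,0,0],[0.01,0.08,1.2,-0.04,0,0,0]]]}}

```text
t: 7.45
tcp_pos: [0.5333, -0.0476, 0.0629]
orientation: [[0.165, 0.986, 0.002], [0.986, -0.165, -0.001], [-0.0, 0.002, -1.0]]
force: [1.5, 0.6, 2.1]
grip_width: 0.0116
gripper_force: 30.0
```

```bash
python3 go.py c 0.7 .061
```

```text
7.45 [ 0.5333 -0.0476  0.0629] tool-theta 0.171 0.0116 [1.5 0.6 2.1] [-0.0, -0.02, 0.05, 0.03, -0.0, 6.06]
```

Turn c; hold; open; lift next.

Call:
{"fn": "apply_moves", "kwargs": {"series": [[[0,-0.02,0,0,0,1.5,0],[0,-0.02,0.02,0,0,3,0],[0,-0.02,0.04,0,0,4.5,0],[0,-0.02,0.05,0,0,6,0],[0,-0.02,0.05,0,0,6,0],[0,-0.02,0.05,0,0,6,0]]]}}

```text
t: 8.2
tcp_pos: [0.5335, -0.0478, 0.0615]
orientation: [[0.637, 0.771, 0.005], [0.771, -0.637, -0.001], [0.002, 0.004, -1.0]]
force: [1.2, 0.5, 5.6]
grip_width: 0.012
gripper_force: 30.0
```

```bash
python3 go.py b 0.19 .11
```

```text
8.2 [ 0.5335 -0.0478  0.0615] tool-theta 0.695 0.012 [1.2 0.5 5.6] [2.1, -2.5, -1.22, 0.06, -0.01, -5.79]
```

Call:
{"fn": "apply_moves", "kwargs": {"series": [[[0,0,0,0,0,0,0.4],[0,0,0,0,0,0,0.4],[0,0,0,0,0,0,0.4],[0,0,-1.22,0,0,0,0.4],[0,0,-1.22,0,0,0,0.4],[2.1,-2.5,-1.22,0,0,-5.79,0.4],[2.1,-2.5,-1.22,0,0,-5.79,0.4],[2.1,-2.5,-1.22,0,0,-5.79,0.4]]]}}

```text
t: 9.2
tcp_pos: [0.5048, 0.0848, 0.1079]
orientation: [[0.173, 0.985, -0.004], [0.985, -0.173, 0.0], [-0.001, -0.004, -1.0]]
force: [-0.1, -0.1, 0.3]
grip_width: 0.0348
gripper_force: 0.0
```

Call:
{"fn": "apply_moves", "kwargs": {"series": [[[0,0,0,0,0,0,0.4],[0,0,0,0,0,0,0.4],[0,0,0,0,0,0,0.4]]]}}

```text
t: 9.57
tcp_pos: [0.5081, 0.0802, 0.1087]
orientation: [[0.186, 0.983, -0.0], [0.983, -0.186, -0.001], [-0.001, -0.0, -1.0]]
force: [0.8, 0.2, 0.0]
grip_width: 0.0353
gripper_force: 0.0
```

```bash
python3 go.py b 0.19 .062
```

```text
9.57 [0.5081 0.0802 0.1087] tool-theta 0.191 0.0353 [0.8 0.2 0. ] [0.02, 0.04, 1.17, -0.0, 0.01, -0.01]
```

Call:
{"fn": "apply_moves", "kwargs": {"series": [[[0.02,0.04,0.7,0,0,0,0.4],[0.02,0.04,1.17,0,0,0,0.4],[0.02,0.04,1.17,0,0,0,0.4],[0.02,0.04,1.17,0,0,0,0],[0.02,0.04,1.17,0,0,0,0],[0.02,0.04,1.17,0,0,0,0],[0.02,0.04,1.17,0,0,0,0]]]}}

```text
t: 10.45
tcp_pos: [0.511, 0.0814, 0.0627]
orientation: [[0.183, 0.983, 0.003], [0.983, -0.183, -0.001], [-0.0, 0.003, -1.0]]
force: [2.8, 0.0, 0.8]
grip_width: 0.012
gripper_force: 30.0
```

```bash
python3 go.py b 0.7 .061
```

```text
10.45 [0.511  0.0814 0.0627] tool-theta 0.188 0.012 [2.8 0.  0.8] [-0.03, -0.03, 0.04, 0.04, -0.01, 5.86]
```

Call:
{"fn": "apply_moves", "kwargs": {"series": [[[0,-0.03,0,0,0,1.5,0],[0,-0.03,0.02,0,0,3,0],[0,-0.03,0.04,0,0,4.5,0],[0,-0.03,0.05,0,0,5.86,0],[0,-0.03,0.05,0,0,5.86,0],[0,-0.03,0.05,0,0,5.86,0]]]}}

```text
t: 11.2
tcp_pos: [0.5113, 0.0812, 0.0612]
orientation: [[0.639, 0.769, 0.006], [0.769, -0.639, -0.002], [0.003, 0.006, -1.0]]
force: [3.7, -3.1, 5.9]
grip_width: 0.0121
gripper_force: 30.0
```

```bash
python3 go.py d 0.0 .11
```

```text
11.2 [0.5113 0.0812 0.0612] tool-theta 0.698 0.0121 [ 3.7 -3.1  5.9] [0.35, 4.57, -1.19, 0.08, -0.01, -8.0]
```

Call:
{"fn": "apply_moves", "kwargs": {"series": [[[0,0,0,0,0,0,0.4],[0,0,0,0,0,0,0.4],[0,0,0,0,0,0,0.4],[0,0,-1.19,0,0,0,0.4],[0,0,-1.19,0,0,0,0.4],[0.35,4.57,-1.19,0.05,0,-8,0.4],[0.35,4.57,-1.19,0.05,0,-8,0.4],[0.35,4.57,-1.19,0.05,0,-8,0.4]]]}}

```text
t: 12.2
tcp_pos: [0.6578, -0.0252, 0.1064]
orientation: [[0.126, 0.992, -0.006], [0.992, -0.126, 0.002], [0.001, -0.006, -1.0]]
force: [0.1, 0.8, 0.1]
grip_width: 0.0347
gripper_force: 0.0
```

```bash
python3 go.py d 0.0 .11
```

```text
12.2 [ 0.6578 -0.0252  0.1064] tool-theta 0.131 0.0347 [0.1 0.8 0.1] [0.02, 0.06, -0.09, -0.07, -0.02, -1.5]
```

Call:
{"fn": "apply_moves", "kwargs": {"series": [[[0,0,0,0,0,0,0.4],[0,0,0,0,0,0,0.4]]]}}

```text
t: 12.45
tcp_pos: [0.6554, -0.0239, 0.1059]
orientation: [[0.134, 0.991, -0.008], [0.991, -0.134, 0.002], [0.001, -0.008, -1.0]]
force: [-0.2, -0.2, 1.0]
grip_width: 0.0348
gripper_force: 0.0
```

```bash
python3 go.py d 0.0 .062
```

```text
12.45 [ 0.6554 -0.0239  0.1059] tool-theta 0.139 0.0348 [-0.2 -0.2  1. ] [-0.01, 0.14, 1.1, -0.1, -0.02, -1.59]
```

Call:
{"fn": "apply_moves", "kwargs": {"series": [[[-0.01,0.14,0,-0.1,0,-1.59,0.4],[-0.01,0.14,0,-0.1,0,-1.59,0.4],[-0.01,0.14,0,-0.1,0,-1.59,0.4]]]}}

```text
t: 12.82
tcp_pos: [0.6619, -0.0246, 0.1075]
orientation: [[-0.005, 1.0, 0.004], [1.0, 0.005, 0.001], [0.001, 0.004, -1.0]]
force: [-0.3, -0.7, -0.1]
grip_width: 0.0346
gripper_force: 0.0
```

```bash
python3 go.py d 0.0 .062
```

```text
12.82 [ 0.6619 -0.0246  0.1075] tool-theta -0.0 0.0346 [-0.3 -0.7 -0.1] [-0.01, -0.04, 1.14, 0.04, -0.01, 0.0]
```

Call:
{"fn": "apply_moves", "kwargs": {"series": [[[-0.01,-0.03,0.7,0.04,0,0,0.4],[-0.01,-0.03,1.14,0.04,0,0,0.4],[-0.01,-0.03,1.14,0.04,0,0,0.4],[-0.01,-0.03,1.14,0.04,0,0,0],[-0.01,-0.03,1.14,0.04,0,0,0],[-0.01,-0.03,1.14,0.04,0,0,0],[-0.01,-0.03,1.14,0.04,0,0,0]]]}}

```text
t: 13.7
tcp_pos: [0.6613, -0.0261, 0.0628]
orientation: [[-0.006, 1.0, 0.0], [1.0, 0.006, 0.0], [0.0, 0.0, -1.0]]
force: [-3.3, 0.2, 4.2]
grip_width: 0.0118
gripper_force: 30.0
```

```bash
python3 go.py d 0.7 .060
```

```text
13.7 [ 0.6613 -0.0261  0.0628] tool-theta -0.001 0.0118 [-3.3  0.2  4.2] [0.03, -0.02, 0.07, 0.0, -0.0, 8.03]
```

Call:
{"fn": "apply_moves", "kwargs": {"series": [[[0.02,-0.02,0,0,0,1.5,0],[0.02,-0.02,0.02,0,0,3,0],[0.02,-0.02,0.03,0,0,4.5,0],[0.02,-0.02,0.04,0,0,6,0],[0.02,-0.02,0.05,0,0,7.2,0],[0.02,-0.02,0.06,0,0,8,0],[0.02,-0.02,0.06,0,0,8,0],[0.02,-0.02,0.06,0,0,8,0]]]}}

```text
t: 14.7
tcp_pos: [0.6611, -0.0259, 0.0609]
orientation: [[0.639, 0.77, 0.001], [0.77, -0.639, -0.0], [0.001, 0.001, -1.0]]
force: [-3.8, -2.1, 5.5]
grip_width: 0.0118
gripper_force: 30.0
```

```bash
python3 go.py d 0.7 .06; python3 go.py a 0.7 .25
```

```text
14.7 [ 0.6611 -0.0259  0.0609] tool-theta 0.697 0.0118 [-3.8 -2.1  5.5] [0.01, -0.03, 0.02, 0.02, -0.01, 0.03]
14.7 [ 0.6611 -0.0259  0.0609] tool-theta 0.697 0.0118 [-3.8 -2.1  5.5] [2.12, -2.5, -4.73, 0.02, -0.01, 0.03]
```

```bash
python3 -c "
from h import *
P=np.load('plate.npz');print(row((.543,-.022,.29),float(P['yaw'])+.7))"
```

```text
[-1.81, -2.33, -5.73, 0.02, -0.01, 0.03]
```

Call:
{"fn": "apply_moves", "kwargs": {"series": [[[0,0,0,0,0,0,0.4],[0,0,0,0,0,0,0.4],[0,0,0,0,0,0,0.4],[0,0,-1.2,0,0,0,0.4],[-1.81,-2.33,-3,0,0,0,0.4],[-1.81,-2.33,-5.73,0,0,0,0.4],[-1.81,-2.33,-5.73,0,0,0,0.4],[-1.81,-2.33,-5.73,0,0,0,0.4]]]}}

```text
t: 15.7
tcp_pos: [0.5428, -0.0215, 0.2918]
orientation: [[0.638, 0.77, 0.006], [0.77, -0.638, -0.001], [0.003, 0.005, -1.0]]
force: [-0.3, -0.8, -0.2]
grip_width: 0.0349
gripper_force: 0.0
```

Call:
{"fn": "apply_moves", "kwargs": {"series": [[[0,0,0,0,0,0,0.4],[0,0,0,0,0,0,0.4],[0,0,0,0,0,0,0.4]]]}}

```text
t: 16.08
tcp_pos: [0.5426, -0.0214, 0.2868]
orientation: [[0.638, 0.77, -0.001], [0.77, -0.638, 0.001], [0.0, -0.002, -1.0]]
force: [0.7, -0.9, 0.0]
grip_width: 0.0347
gripper_force: 0.0
```

```bash
cat > chk.py <<'E'
import sys
from h import *
P=np.load('plate.npz');S={'a':(65,65),'b':(-65,65),'d':(65,-65),'c':(-65,-65)}
k=cam('wrist'); cv2.imwrite(sys.argv[1],k['im']); rd=marks(k)[2]; zt=float(P['z'])+float(sys.argv[2]); yaw=float(P['yaw'])
print(get_state()['t'],'yellow res',[min((np.linalg.norm(cast(k,p,zt)[:2]-(P['t']+P['R2']@(np.array(S[n])/1e3+[.027,0])))*1e3 for p in marks(k)[1]),default=9).round(1) for n in S])
for n in S:
    ax=P['t']+P['R2']@np.array(S[n])/1e3
    for p in rd:
        v=cast(k,p,zt+.03)[:2]-ax
        if np.hypot(*v)<.03: print(n,'theta',round(1.4-(np.arctan2(v[1],v[0])-yaw),3),'r',np.hypot(*v).round(4))
E
python3 chk.py pics/w5.png -.0025
```

```text
16.125 yellow res [np.float64(130.2), np.float64(0.3), np.float64(1.4), np.float64(0.2)]
b theta 0.766 r 0.0182
d theta 0.609 r 0.018
c theta 0.686 r 0.0191
```

View pics/w5.png

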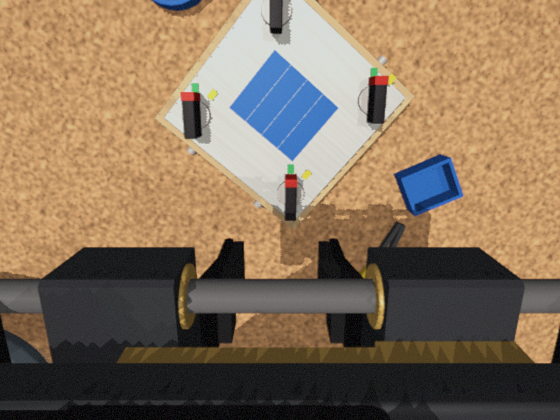

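All four bars point at their green marks (b 192, d 377, c 291, a 276 px), so round one is complete. Round two starts with a.

```bash
python3 go.py a 0.7 .105
```

```text
16.12 [ 0.5426 -0.0214  0.2869] tool-theta 0.697 0.035 [-0.5  0.1 -0.8] [3.92, -0.15, 4.55, -0.02, -0.0, 0.04]
```

Call:
{"fn": "apply_moves", "kwargs": {"series": [[[1.3,-0.05,1.5,0,0,0,0.4],[2.6,-0.1,3,0,0,0,0.4],[3.92,-0.15,4.2,0,0,0,0.4],[3.92,-0.15,4.55,0,0,0,0.4],[3.92,-0.15,4.55,0,0,0,0.4],[3.92,-0.15,4.55,0,0,0,0.4],[3.92,-0.15,4.55,0,0,0,0.4]]]}}

```text
t: 17.0
tcp_pos: [0.6397, 0.1021, 0.1089]
orientation: [[0.639, 0.769, 0.005], [0.769, -0.639, -0.0], [0.003, 0.004, -1.0]]
force: [0.6, 0.9, 0.7]
grip_width: 0.035
gripper_force: 0.0
```

```bash
python3 go.py a 0.7 .060
```

```text
17.0 [0.6397 0.1021 0.1089] tool-theta 0.698 0.035 [0.6 0.9 0.7] [-0.01, -0.06, 1.22, 0.04, -0.04, 0.02]
```

Call:
{"fn": "apply_moves", "kwargs": {"series": [[[0,-0.04,0.7,0.02,-0.02,0,0.4],[0,-0.04,1.18,0.02,-0.02,0,0.4],[0,-0.04,1.18,0.02,-0.02,0,0.4],[0,-0.04,1.18,0.02,-0.02,0,0],[0,-0.04,1.18,0.02,-0.02,0,0],[0,-0.04,1.18,0.02,-0.02,0,0],[0,-0.04,1.18,0.02,-0.02,0,0]]]}}

```text
t: 17.88
tcp_pos: [0.6392, 0.1033, 0.0606]
orientation: [[0.638, 0.77, 0.003], [0.77, -0.638, -0.001], [0.001, 0.003, -1.0]]
force: [2.0, -3.3, 2.9]
grip_width: 0.0117
gripper_force: 30.0
```

```bash
python3 go.py a 1.4 .059
```

```text
17.88 [0.6392 0.1033 0.0606] tool-theta 0.697 0.0117 [ 2.  -3.3  2.9] [-0.02, -0.03, 0.04, 0.03, -0.02, 8.06]
```

Call:
{"fn": "apply_moves", "kwargs": {"series": [[[0,-0.02,0,0,0,1.5,0],[0,-0.02,0.02,0,0,3,0],[0,-0.02,0.03,0,0,4.5,0],[0,-0.02,0.04,0,0,6,0],[0,-0.02,0.05,0,0,7.2,0],[0,-0.02,0.05,0,0,8.1,0],[0,-0.02,0.05,0,0,8.1,0],[0,-0.02,0.05,0,0,8.1,0]]]}}

```text
t: 18.88
tcp_pos: [0.6396, 0.1031, 0.0587]
orientation: [[0.985, 0.172, 0.005], [0.172, -0.985, -0.003], [0.004, 0.003, -1.0]]
force: [3.3, -3.9, 1.2]
grip_width: 0.0119
gripper_force: 30.0
```

```bash
python3 go.py c 0.7 .11
```

```text
18.88 [0.6396 0.1031 0.0587] tool-theta 1.402 0.0119 [ 3.3 -3.9  1.2] [-3.28, 3.25, -1.29, 0.05, -0.03, -8.05]
```

Call:
{"fn": "apply_moves", "kwargs": {"series": [[[0,0,0,0,0,0,0.4],[0,0,0,0,0,0,0.4],[0,0,0,0,0,0,0.4],[0,0,-1.27,0,0,0,0.4],[0,0,-1.27,0,0,0,0.4],[-1.1,1.1,-1.27,0,0,-2,0.4],[-2.2,2.2,-1.27,0,0,-4,0.4],[-3.28,3.25,-1.27,0,0,-6,0.4]]]}}

```text
t: 19.88
tcp_pos: [0.5287, -0.0461, 0.1079]
orientation: [[0.765, 0.644, -0.002], [0.644, -0.765, 0.0], [-0.001, -0.001, -1.0]]
force: [0.4, -0.7, 0.2]
grip_width: 0.0348
gripper_force: 0.0
```

```bash
python3 go.py c 0.7 .108
```

```text
19.88 [ 0.5287 -0.0461  0.1079] tool-theta 0.876 0.0348 [ 0.4 -0.7  0.2] [0.05, 0.09, -0.0, -0.02, 0.01, -2.01]
```

Call:
{"fn": "apply_moves", "kwargs": {"series": [[[0.04,0.08,0,0,0,-2,0.4],[0.04,0.08,0,0,0,-2,0.4],[0.04,0.08,0,0,0,-2,0.4],[0.04,0.08,0,0,0,-2,0.4]]]}}

```text
t: 20.38
tcp_pos: [0.5339, -0.046, 0.1084]
orientation: [[0.647, 0.763, -0.001], [0.763, -0.647, 0.0], [-0.0, -0.001, -1.0]]
force: [-0.2, -0.8, 0.4]
grip_width: 0.0348
gripper_force: 0.0
```

```bash
python3 go.py c 0.7 .0605
```

```text
20.38 [ 0.5339 -0.046   0.1084] tool-theta 0.708 0.0348 [-0.2 -0.8  0.4] [-0.05, -0.0, 1.2, -0.01, 0.0, -0.09]
```

Call:
{"fn": "apply_moves", "kwargs": {"series": [[[-0.04,0,0.7,0,0,0,0.4],[-0.04,0,1.2,0,0,0,0.4],[-0.04,0,1.2,0,0,0,0.4],[-0.04,0,1.2,0,0,0,0],[-0.04,0,1.2,0,0,0,0],[-0.04,0,1.2,0,0,0,0],[-0.04,0,1.2,0,0,0,0]]]}}

```text
t: 21.25
tcp_pos: [0.5331, -0.048, 0.0612]
orientation: [[0.647, 0.763, 0.001], [0.763, -0.647, -0.0], [0.0, 0.001, -1.0]]
force: [0.1, 0.7, 2.5]
grip_width: 0.0119
gripper_force: 30.0
```

```bash
python3 go.py c 1.4 .059
```

```text
21.25 [ 0.5331 -0.048   0.0612] tool-theta 0.708 0.0119 [0.1 0.7 2.5] [-0.0, -0.02, 0.06, 0.01, -0.01, 7.93]
```

Call:
{"fn": "apply_moves", "kwargs": {"series": [[[0,-0.02,0,0,0,1.5,0],[0,-0.02,0.02,0,0,3,0],[0,-0.02,0.03,0,0,4.5,0],[0,-0.02,0.04,0,0,6,0],[0,-0.02,0.05,0,0,7.2,0],[0,-0.02,0.05,0,0,8,0],[0,-0.02,0.05,0,0,8,0],[0,-0.02,0.05,0,0,8,0]]]}}

```text
t: 22.25
tcp_pos: [0.5329, -0.0481, 0.0593]
orientation: [[0.985, 0.17, 0.001], [0.17, -0.985, -0.001], [0.001, 0.001, -1.0]]
force: [-1.4, -1.7, 5.8]
grip_width: 0.0116
gripper_force: 30.0
```

```bash
python3 go.py b 0.7 .108
```

```text
22.25 [ 0.5329 -0.0481  0.0593] tool-theta 1.405 0.0116 [-1.4 -1.7  5.8] [-0.02, -3.27, -1.22, 0.02, -0.01, -8.08]
```

```bash
python3 -c "
from h import *
P=np.load('plate.npz');print(row((.535,-.03,.30),float(P['yaw'])+.7))"
```

```text
[0.14, -0.43, -6.02, 0.02, -0.01, -8.08]
```

Call:
{"fn": "apply_moves", "kwargs": {"series": [[[0,0,0,0,0,0,0.4],[0,0,0,0,0,0,0.4],[0,0,0,0,0,0,0.4],[0,0,-1.2,0,0,0,0.4],[0,0,-2.4,0,0,-2,0.4],[0.14,-0.43,-3.6,0,0,-4,0.4],[0.14,-0.43,-4.8,0,0,-6,0.4],[0.14,-0.43,-6,0,0,-8,0.4]]]}}

```text
t: 23.25
tcp_pos: [0.5344, -0.0291, 0.2999]
orientation: [[0.642, 0.767, -0.001], [0.767, -0.642, 0.0], [-0.0, -0.001, -1.0]]
force: [0.1, 0.4, 0.1]
grip_width: 0.0347
gripper_force: 0.0
```

Call:
{"fn": "apply_moves", "kwargs": {"series": [[[0,0,0,0,0,0,0.4],[0,0,0,0,0,0,0.4],[0,0,0,0,0,0,0.4]]]}}

```text
t: 23.62
tcp_pos: [0.5337, -0.0293, 0.2967]
orientation: [[0.647, 0.762, -0.004], [0.762, -0.647, 0.001], [-0.002, -0.004, -1.0]]
force: [0.1, -0.9, -0.1]
grip_width: 0.0346
gripper_force: 0.0
```

```bash
python3 chk.py pics/w6.png -.004; python3 go.py b .7 .108
```

```text
23.675 yellow res [np.float64(130.3), np.float64(0.3), np.float64(1.4), np.float64(1.0)]
b theta 0.747 r 0.0188
d theta 0.613 r 0.018
c theta 1.336 r 0.018
23.68 [ 0.5339 -0.0294  0.2968] tool-theta 0.708 0.0351 [-0.2 -0.2  1.2] [1.72, -2.22, 4.72, -0.05, 0.02, -0.1]
```

View pics/w6.png

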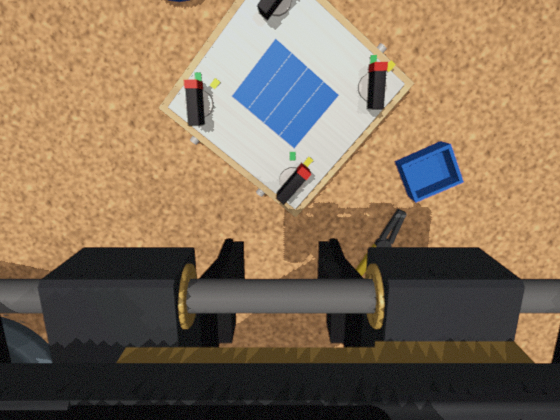

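c (294,184) points at its yellow mark. a (272,5) lies parallel to it at the top edge, and b and d are still halfway. Next is b.

Call:
{"fn": "apply_moves", "kwargs": {"series": [[[0.6,-0.8,1.5,0,0,0,0.4],[1.2,-1.6,3,0,0,0,0.4],[1.72,-2.22,4.3,0,0,0,0.4],[1.72,-2.22,4.7,0,0,0,0.4],[1.72,-2.22,4.7,0,0,0,0.4],[1.72,-2.22,4.7,0,0,0,0.4],[1.72,-2.22,4.7,0,0,0,0.4]]]}}

```text
t: 24.55
tcp_pos: [0.513, 0.0796, 0.112]
orientation: [[0.647, 0.762, 0.003], [0.762, -0.647, -0.0], [0.002, 0.002, -1.0]]
force: [0.4, 0.3, 0.8]
grip_width: 0.035
gripper_force: 0.0
```

```bash
python3 go.py b 0.7 .0605
```

```text
24.55 [0.513  0.0796 0.112 ] tool-theta 0.709 0.035 [0.4 0.3 0.8] [-0.04, -0.08, 1.29, 0.03, -0.02, -0.1]
```

Call:
{"fn": "apply_moves", "kwargs": {"series": [[[-0.03,-0.06,0.7,0,0,0,0.4],[-0.03,-0.06,1.26,0,0,0,0.4],[-0.03,-0.06,1.26,0,0,0,0.4],[-0.03,-0.06,1.26,0,0,0,0],[-0.03,-0.06,1.26,0,0,0,0],[-0.03,-0.06,1.26,0,0,0,0],[-0.03,-0.06,1.26,0,0,0,0]]]}}

```text
t: 25.42
tcp_pos: [0.5105, 0.0803, 0.061]
orientation: [[0.646, 0.763, 0.003], [0.763, -0.646, -0.001], [0.001, 0.003, -1.0]]
force: [1.2, -2.3, 2.7]
grip_width: 0.0117
gripper_force: 30.0
```

```bash
python3 go.py b 1.4 .058
```

```text
25.43 [0.5105 0.0803 0.061 ] tool-theta 0.707 0.0117 [ 1.2 -2.3  2.7] [-0.01, -0.02, 0.08, 0.03, -0.03, 7.94]
```

Call:
{"fn": "apply_moves", "kwargs": {"series": [[[0,-0.02,0,0,0,1.5,0],[0,-0.02,0.02,0,0,3,0],[0,-0.02,0.03,0,0,4.5,0],[0,-0.02,0.04,0,0,6,0],[0,-0.02,0.05,0,0,7.2,0],[0,-0.02,0.05,0,0,8,0],[0,-0.02,0.05,0,0,8,0],[0,-0.02,0.05,0,0,8,0]]]}}

```text
t: 26.42
tcp_pos: [0.5101, 0.0807, 0.0591]
orientation: [[0.985, 0.171, 0.004], [0.171, -0.985, -0.001], [0.003, 0.002, -1.0]]
force: [1.2, -4.7, 6.1]
grip_width: 0.0119
gripper_force: 30.0
```

```bash
python3 go.py d 0.7 .108
```

```text
26.43 [0.5101 0.0807 0.0591] tool-theta 1.404 0.0119 [ 1.2 -4.7  6.1] [3.26, 3.24, -1.2, 0.03, -0.03, -8.06]
```

Call:
{"fn": "apply_moves", "kwargs": {"series": [[[0,0,0,0,0,0,0.4],[0,0,0,0,0,0,0.4],[0,0,0,0,0,0,0.4],[0,0,-1.25,0,0,0,0.4],[0,0,-1.25,0,0,0,0.4],[1.1,1.1,-1.25,0,0,-2,0.4],[2.2,2.2,-1.25,0,0,-4,0.4],[3.26,3.24,-1.25,0,0,-6,0.4]]]}}

```text
t: 27.42
tcp_pos: [0.6594, -0.025, 0.107]
orientation: [[0.765, 0.643, -0.002], [0.643, -0.765, 0.001], [-0.001, -0.002, -1.0]]
force: [0.8, 0.4, 0.5]
grip_width: 0.0348
gripper_force: 0.0
```

```bash
python3 go.py d 0.7 .108
```

```text
27.43 [ 0.6594 -0.025   0.107 ] tool-theta 0.876 0.0348 [0.8 0.4 0.5] [0.02, 0.01, -0.03, -0.02, 0.01, -2.02]
```

Call:
{"fn": "apply_moves", "kwargs": {"series": [[[0.02,0.01,0,0,0,-2,0.4],[0.02,0.01,0,0,0,-2,0.4],[0.02,0.01,0,0,0,-2,0.4],[0.02,0.01,0,0,0,-2,0.4]]]}}

```text
t: 27.92
tcp_pos: [0.6588, -0.0233, 0.1079]
orientation: [[0.647, 0.762, -0.002], [0.762, -0.647, 0.0], [-0.001, -0.001, -1.0]]
force: [-0.8, 1.0, 0.4]
grip_width: 0.0345
gripper_force: 0.0
```

```bash
python3 go.py d 0.7 .0605
```

```text
27.93 [ 0.6588 -0.0233  0.1079] tool-theta 0.708 0.0345 [-0.8  1.   0.4] [0.0, 0.06, 1.18, -0.02, 0.01, -0.1]
```

Call:
{"fn": "apply_moves", "kwargs": {"series": [[[0,0.06,0.7,0,0,0,0.4],[0,0.06,1.2,0,0,0,0.4],[0,0.06,1.2,0,0,0,0.4],[0,0.06,1.2,0,0,0,0],[0,0.06,1.2,0,0,0,0],[0,0.06,1.2,0,0,0,0],[0,0.06,1.2,0,0,0,0]]]}}

```text
t: 28.8
tcp_pos: [0.6614, -0.0253, 0.0608]
orientation: [[0.646, 0.763, -0.0], [0.763, -0.646, 0.0], [0.0, -0.0, -1.0]]
force: [-0.7, 1.3, 3.4]
grip_width: 0.0116
gripper_force: 30.0
```

```bash
python3 go.py d 1.4 .058
```

```text
28.8 [ 0.6614 -0.0253  0.0608] tool-theta 0.708 0.0116 [-0.7  1.3  3.4] [-0.0, -0.03, 0.07, -0.0, -0.0, 7.94]
```

Call:
{"fn": "apply_moves", "kwargs": {"series": [[[0,-0.02,0,0,0,1.5,0],[0,-0.02,0.02,0,0,3,0],[0,-0.02,0.03,0,0,4.5,0],[0,-0.02,0.04,0,0,6,0],[0,-0.02,0.05,0,0,7.2,0],[0,-0.02,0.05,0,0,8,0],[0,-0.02,0.05,0,0,8,0],[0,-0.02,0.05,0,0,8,0]]]}}

```text
t: 29.8
tcp_pos: [0.6617, -0.0255, 0.059]
orientation: [[0.986, 0.169, 0.002], [0.169, -0.986, -0.001], [0.002, 0.001, -1.0]]
force: [0.8, -0.2, 5.7]
grip_width: 0.0119
gripper_force: 30.0
```

```bash
python3 -c "
from h import *
P=np.load('plate.npz');print(row((.56,-.045,.29),np.pi/2))"
```

```text
[-2.58, 0.05, -5.78, 0.02, -0.01, -16.05]
```

Call:
{"fn": "apply_moves", "kwargs": {"series": [[[0,0,0,0,0,0,0.4],[0,0,0,0,0,0,0.4],[0,0,0,0,0,0,0.4],[0,0,-1.2,0,0,0,0.4],[0,0,-2.4,0,0,-2,0.4],[-0.8,0,-3.6,0,0,-4,0.4],[-1.6,0,-4.8,0,0,-6,0.4],[-2.5,0.05,-5.8,0,0,-8,0.4]]]}}

```text
t: 30.8
tcp_pos: [0.562, -0.044, 0.2918]
orientation: [[0.642, 0.767, 0.001], [0.767, -0.642, -0.0], [0.0, 0.001, -1.0]]
force: [0.7, -0.4, -0.1]
grip_width: 0.0349
gripper_force: 0.0
```

Call:
{"fn": "apply_moves", "kwargs": {"series": [[[0,0,0,0,0,-2,0.4],[0,0,0,0,0,-4,0.4],[0,0,0,0,0,-6,0.4],[0,0,0,0,0,-8,0.4],[0,0,0,0,0,-8,0.4],[0,0,0,0,0,-8,0.4],[0,0,0,0,0,-8,0.4]]]}}

```text
t: 31.68
tcp_pos: [0.5626, -0.0439, 0.29]
orientation: [[0.006, 1.0, -0.001], [1.0, -0.006, 0.0], [0.0, -0.001, -1.0]]
force: [-0.6, -0.3, -0.2]
grip_width: 0.0345
gripper_force: 0.0
```

```bash
python3 chk.py pics/w7.png -.005
```

```text
31.725 yellow res [np.float64(131.0), np.float64(1.0), np.float64(130.5), np.float64(0.6)]
a theta 1.386 r 0.0195
b theta 1.411 r 0.018
d theta 1.345 r 0.0184
c theta 1.318 r 0.0173
```

View pics/w7.png

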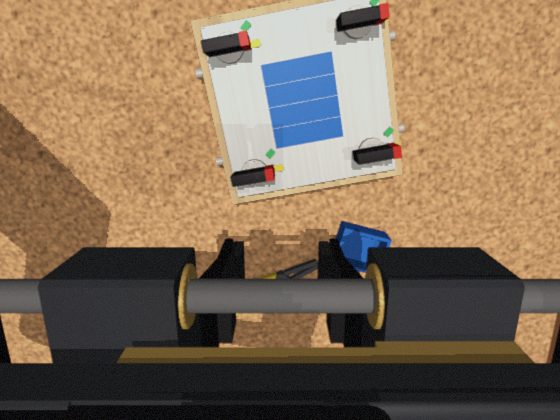

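All four bars lie along plate +x with their red ends at the yellow marks: a (362,17), b (225,43), d (377,154), c (253,176). As a final check I'll measure the angles from the bar's top edges.

Run:
```python
from h import *
P=np.load('plate.npz');k=cam('wrist');v=hsv(k)[2];m=((v<45)|red(k));m[215:]=0
for c,n,mm in blobs(m,300,2500):
    pts=np.argwhere(mm)[:,::-1].astype(np.float32)
    w=np.array([cast(k,p,.075)[:2] for p in pts]); u=np.linalg.svd(w-w.mean(0),full_matrices=False)[2][0]; u*=np.sign(u[0])
    print(c.round(),n,'theta',round(1.4-(np.arctan2(u[1],u[0])-float(P['yaw'])),3))
```

```text
[366.  19.] 412 theta 1.3
[233.  46.] 338 theta 1.232
[378. 151.] 344 theta 1.454
```

The mask slopes are dominated by side-face parallax, so I'll take a second view and triangulate the red ends instead.

```bash
python3 -c "
from h import *
k=cam('wrist');np.save('w7.npy',k,allow_pickle=True)"
```

Call:
{"fn": "apply_moves", "kwargs": {"series": [[[-0.2,1.6,0,0,0,0,0.4],[-0.2,1.6,0,0,0,0,0.4],[-0.2,1.6,0,0,0,0,0.4],[-0.2,1.6,0,0,0,0,0.4],[-0.2,1.6,0,0,0,0,0.4],[-0.2,1.6,0,0,0,0,0.4]]]}}

```text
t: 32.58
tcp_pos: [0.6262, -0.0522, 0.2906]
orientation: [[0.005, 1.0, -0.0], [1.0, -0.005, -0.0], [-0.0, -0.0, -1.0]]
force: [-0.1, -0.6, -0.0]
grip_width: 0.0346
gripper_force: 0.0
```

Run:
```python
from h import *
P=np.load('plate.npz');S={'a':(65,65),'b':(-65,65),'d':(65,-65),'c':(-65,-65)}
ks=[np.load('w7.npy',allow_pickle=True).item(),cam('wrist')]
# red top faces only: bright red
tops=[]
for k in ks: tops.append(marks(k)[2])
print([[p.round(0).tolist() for p in t] for t in tops])
for n in S:
    ax=P['t']+P['R2']@np.array(S[n])/1e3
    q=[]
    for k,t in zip(ks,tops):
        q.append(min(t,key=lambda p:np.linalg.norm(cast(k,p,.073)[:2]-ax)))
    X=tri(ks,q);v=X[:2]-ax
    print(n,X.round(4),'theta',round(1.4-(np.arctan2(v[1],v[0])-float(P['yaw'])),3))
# plate height from blue square centre
b=[max(blobs(blue(k),2000),key=lambda b:b[1])[0] for k in ks]; print('plate top z',tri(ks,b).round(4))
```

```text
[[[384.0, 12.0], [244.0, 40.0], [396.0, 151.0], [269.0, 173.0]], [[314.0, 7.0], [177.0, 31.0], [333.0, 143.0], [208.0, 165.0]]]
a [0.6564 0.1049 0.0792] theta 1.488
b [0.5268 0.0847 0.0689] theta 1.335
d [ 0.6781 -0.0208  0.0785] theta 1.353
c [ 0.549  -0.0445  0.0709] theta 1.397Traceback (most recent call last):
  File "<stdin>", line 16, in <module>
ValueError: max() iterable argument is empty
```

The triangulated red ends give all four screws home, with a mean of 1.39 rad. The arm is well clear, so I'll hand in.

```bash
python3 -c "
from workcell import order
print(order.finish_job())"
```

```text
the job is handed in; nothing more can be done
None
```

I tightened the four screws in two crisscross rounds (a and c, then b and d) and handed the job in at about 33 s of the 70 s allowed. The last camera check put each within about 0.09 rad of home; I measured neither the plate's final height nor its level, and no verdict came back.

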